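# Close up a roll cradle and lock its spring button

## Task

The roll cradle on the bench was last set wide. Close it up to its narrow setting: press the spring button on the bar flush, start the bar into the sleeve with the button under the sleeve's edge, then slide the bar on until the button pops up through the hole in the sleeve and locks. Press and push gently, since leaning on the bar bends it and ramming the button burrs the thin sleeve, and leave the other things on the bench where they are.

Things in the scene. Friction and masses are not known exactly. Their poses are not given: they have to be found in the camera images.
- cradle: Roll cradle: two low grey end frames with rubber rollers, joined by a telescopic square bar in a sleeve. Its +y end frame (150 mm across, 113 mm high, centred 180 mm along y) is bolted to the bench and carries the sleeve. Origin on the bench surface straight below the sleeve's mouth; y runs along the bar from the mouth into the sleeve, z up.
- sleeve: Grey square tube, 28 mm wide outside, 3 mm wall, fixed to the bolted end frame; its underside is 41 mm and its top 69 mm above the bench, 4 mm above the bar's top. Same origin and axes as the cradle; it runs from its open mouth at y = 0 to y = 174 mm. The mouth is cut square, not flared. It burrs or bends if anything loads it with more than 25 N.
- sleeve_mouth (a point): Middle of the top edge of the sleeve's mouth, on its outer top face (69 mm above the bench).
- sleeve_hole (a point): Centre of the button hole in the sleeve's top wall, on the outer face, 45 mm inside the mouth; the hole is 11.5 mm across.
- bar: The sliding bar: bare aluminium, 20 mm square, flat sides upright, with the second end frame (rubber feet, rollers begin 185 mm behind the button) on its outer end. Its top is 65 mm, its underside 45 mm above the bench. Axes as the cradle's, it moves only along y; origin on the bench straight below the button. Its feet drag: about 5 N slides it, and it stays put. Leaning on its top with over 30 N bends it.
- bar_grip (a point): A good place to take the bar's sides from above: middle of its flat top face, 80 mm behind (-y of) the button.
- button_top (a point): Centre of the top of the spring button: steel, 10 mm in diameter, flat with a slightly rounded rim, 7.5 mm above the bar's top when free; goes down until flush with it (moves from 4 N, flush at 8.5 N). The mouth's edge stops it unless within 1 mm of flush. A fingertip pressing with 15 to 20 N in all also carries the bar along. Half its width under the edge keeps it down; under the hole it pops up and locks the bar.
- weight1: Dark steel pattern weight with a knob, 60 mm across, 42 mm high, beside the bar; origin under its centre.
- cone1: Blue thread cone, 68 mm across, 72 mm high, beside the sleeve; origin under its centre.
- core: Cardboard roll core, 38 mm thick and 200 mm long, lying beside the bar on the far side; origin under its middle, x along it.
- weight2: A second pattern weight, standing to the right on the bench.
- cone2: Orange thread cone, 68 mm across, 72 mm high, standing to the left on the bench.
- shears: Tailor's shears with black handles lying on the left, 240 mm long, 12 mm high; origin at the pivot, x towards the points.
- studs_tray: Small grey three-part tray, 90 x 120 x 30 mm, on the right; origin under its centre.

How it is judged:
By the outcome, as a careful person would: the job done as asked, in the order asked, and still so for the second after the job is handed in, with the robot touching nothing.
It also fails if it takes over 64 s, if anything falls off the work surface, if the arm or the gripper's body presses on something with over 40 N, if the wrist force passes 120 N, or if a joint passes its speed limit or range.

## Robot

A 7-joint arm with a two-finger parallel gripper is mounted at the origin on the work surface. World frame = base frame: x ahead of the robot, y to its left, z up, the work surface at z = 0. Lengths are in mm, angles in rad, forces in N, time in s.
With the tool pointing down it reaches from about 425 to 950 mm from the base axis. Payload 16.7 kg.
Tool frame: the origin (TCP) lies at the very end of the fingers, on their centre line; the grasp point (between the pads) lies 19 mm behind it; z points along the fingers, y is the direction in which the jaws open and shut (so a half turn about z gives the same grasp; the last joint's range is limited). The gripper opens to 94 mm and grips with 3 to 60 N. Pads are 16 mm wide; open, the fingers measure 119 mm over their backs; the gripper's body (75 mm by 177 mm) begins 78 mm behind the grasp point.
Start: joints at [-1.292, 0.426, 0.074, 1.606, -0.034, 1.111, -0.067], TCP at [280.65, 613.848, 205.467] pointing down, gripper open.
Joint ranges: [-2.85, 2.85], [-0.5, 2.14], [-1.23, 1.37], [0.21, 2.46], [-1.02, 4.16], [0.16, 2.05], [-2.73, 2.73]. Speed limits (rad/s): [1.89, 1.89, 2.39, 2.39, 3.01, 3.01, 3.01].

## Interface

Orientations are given as a 3x3 rotation matrix whose columns are the frame's x, y, z axes.
In Python, from plant import env gives the robot as it stands. Calls block until the motion is done:
- env.move_to(position, orientation): joint-space move of the TCP to a pose.
- env.move_straight(position, max_speed=150, rotation=None): straight line of the TCP; rotation=None keeps the orientation; max_speed is the mean speed in mm/s.
- env.move_j(angles): joint-space move.
- env.grip(opening, strength=None): finger opening in mm; strength is the grip in N (None keeps the last); returns when the fingers have stopped.
- env.sleep(seconds).
- env.inverse_kinematics(position, orientation): joint angles nearest the present ones, or None.
- env.get_state(): the state.
- env.read_camera(name): name is "scene" or "top" or "wrist"; returns a dict with "frame" (400x640x3 uint8, blue, green, red), "z_map" (400x640 float32, mm along the optical axis (not along the pixel's ray), 0 where there is no reading), "fx", "fy", "cx", "cy" (pixels), "world_from_camera" (4x4, takes a point from camera to world coordinates). Camera axes: x right, y down, z forward; pixel columns grow to the right and rows downward; lengths in mm; the calibration is good to about 2 mm. The wrist camera is an equidistant fisheye: a pixel r from the principal point sees the ray r / f radians off the axis. A picture is of the moment at which its call begins.
A pose or a line that the arm cannot do raises env.PlanningError and nothing moves.
- env.hand_in(): hands the job in, once; it reports no verdict.
Trained networks look in the newest picture that a camera, given by its name, has taken for a name from the list of things; names that differ only in an ending like _2 or _b are one class to them, and where a whole thing is asked for, a point or a joint stands for the part that bears it (a point fixed in the world has none). Each returns a list of dicts, best first, with "p" (0 to 1); they miss things now and then, are a little off and sometimes report something else, mostly with a low value. They report only what shows in the picture. A call takes as long as a camera call.
- env.outline_of(camera, name): "region" (400x640 bool, what is visible of it) and "position" ([row, column] in pixels, amid what is visible of it).
The state is a dict: "t": time; "joint_pos": joint angles; "dq": joint speeds; "joint_torque": joint torques, N m; "ee_pos": TCP position; "eef_rot": TCP orientation; "wrist_force": force on the tool from outside, world axes, zero at the start; "moment": the same for the moment, N m; "width": finger opening in mm.
Only numpy, scipy, OpenCV 4.12 (cv2) and the standard library are available. Lean on these libraries where they do the work, as an engineer would, in place of code of your own. Each camera call takes 0.05 s, during which the arm holds its last target. There are 200 camera calls.

## Working session

There is one attempt and no reset: what is moved stays moved. The work goes in short steps, each a Python script; the robot and the scene stay as the last script left them, time stands still between calls to the robot, and variables do not carry over. Pictures are saved under pics/ and viewed, about 8 in all and at most 12, crops included, and the job is handed in when it is done.

```bash
mkdir -p pics; ls; cat > h.py <<'E'
import numpy as np, cv2
from plant import env
def cloud(c):
    z=c["z_map"]; v,u=np.mgrid[0:400,0:640]
    P=np.stack([(u-c["cx"])/c["fx"]*z,(v-c["cy"])/c["fy"]*z,z,np.ones_like(z)],-1)
    W=P@np.array(c["world_from_camera"]).T
    W=W[...,:3]; W[z==0]=np.nan
    return W
E
python3 - <<'E'
from h import *
s=env.get_state(); print(s["t"],s["eef_rot"],s["wrist_force"])
for n in ["top","scene"]:
    c=env.read_camera(n); cv2.imwrite(f"pics/{n}1.png",c["frame"]); W=cloud(c); np.save(f"{n}1.npy",W)
    print(n,np.round(c["world_from_camera"],2).tolist(),c["fx"])
    for k in ["sleeve","bar","sleeve_mouth","sleeve_hole","button_top","bar_grip","weight1","cone1","core"]:
        for d in env.outline_of(n,k)[:2]:
            r,q=d["position"]; m=d["region"]
            print(n,k,round(d["p"],2),np.round([r,q]),int(m.sum()),np.round(np.nanmedian(W[m],0)) if m.any() else None, np.round(W[int(r),int(q)]))
E
```

```text
pics
0.0 [[-9.09460372e-01  4.15790408e-01 -4.09723946e-04]
 [ 4.15790591e-01  9.09459593e-01 -1.19704503e-03]
 [-1.25092469e-04 -1.25902438e-03 -9.99999200e-01]] [ 0.18532221  0.62779937 -0.13366759]
top [[0.0, -1.0, 0.06, 471.58], [-1.0, -0.0, 0.0, -33.66], [-0.0, -0.06, -1.0, 1554.27], [0.0, 0.0, 0.0, 1.0]] 488.28078211346156
top sleeve 0.78 [204. 374.] 2058 [ 560. -191.   68.] [ 536. -191.   60.]
top bar 0.78 [203. 388.] 1417 [ 542. -236.   66.] [ 542. -245.   -0.]
top sleeve_mouth 0.86 [196. 368.] 2136 [ 560. -185.   68.] [ 561. -178.   -1.]
top sleeve_hole 0.72 [161. 350.] 771 [ 672. -122.   35.] [ 668. -122.   38.]
top sleeve_hole 0.62 [199. 372.] 1890 [ 558. -181.   68.] [ 555. -191.   -3.]
top button_top 0.31 [184. 454.] 1146 [ 607. -459.    6.] [ 600. -451.    6.]
top bar_grip 0.66 [199. 389.] 1472 [ 542. -236.   66.] [ 552. -245.    1.]
top weight1 0.82 [235. 459.] 306 [ 432. -461.   20.] [ 439. -456.   48.]
top weight1 0.69 [234. 332.] 274 [441. -75.  19.] [444. -63.  40.]
top cone1 0.9 [149. 290.] 367 [700.  64.  53.] [703.  67.  75.]
top cone1 0.74 [185. 456.] 1183 [ 60
[... 415 characters left out ...]
.] 457 [450. 426.   6.] [436. 423.   6.]
scene sleeve_mouth 0.81 [190. 283.] 1827 [ 573. -185.   63.] [ 551. -187.   47.]
scene sleeve_hole 0.91 [191. 286.] 1703 [ 575. -193.   63.] [ 554. -172.   52.]
scene button_top 0.35 [274. 437.] 438 [637. 414.  48.] [652. 413.  53.]
scene bar_grip 0.71 [183. 276.] 1269 [ 554. -243.   61.] [ 545. -214.   59.]
scene weight1 0.73 [150. 234.] 169 [ 443. -457.   16.] [ 444. -459.   37.]
scene weight1 0.58 [186. 325.] 180 [454. -69.  16.] [444. -65.  21.]
scene cone1 0.85 [250. 326.] 408 [725.  71.  48.] [725.  65.  55.]
scene cone1 0.62 [272. 439.] 402 [640. 414.  48.] [641. 417.  51.]
scene core 0.73 [226. 279.] 609 [ 687. -113.   31.] [ 686. -126.   28.]
```

```bash
python3 - <<'E'
import cv2
a=cv2.imread("pics/top1.png")[110:270,250:500]; b=cv2.imread("pics/scene1.png")[110:310,200:450]
cv2.imwrite("pics/c1.png",cv2.resize(a,(750,480),interpolation=cv2.INTER_CUBIC)); 
cv2.imwrite("pics/c2.png",cv2.resize(b,(750,600),interpolation=cv2.INTER_CUBIC))
E
```

```text
(no output)
```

View pics/c1.png

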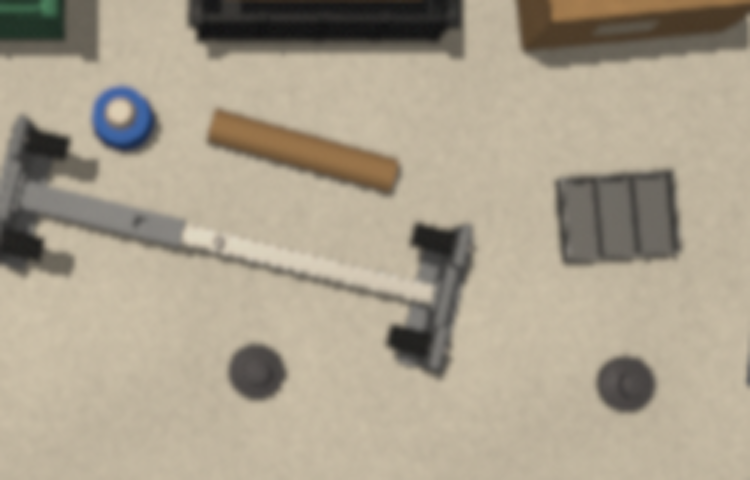

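View pics/c2.png

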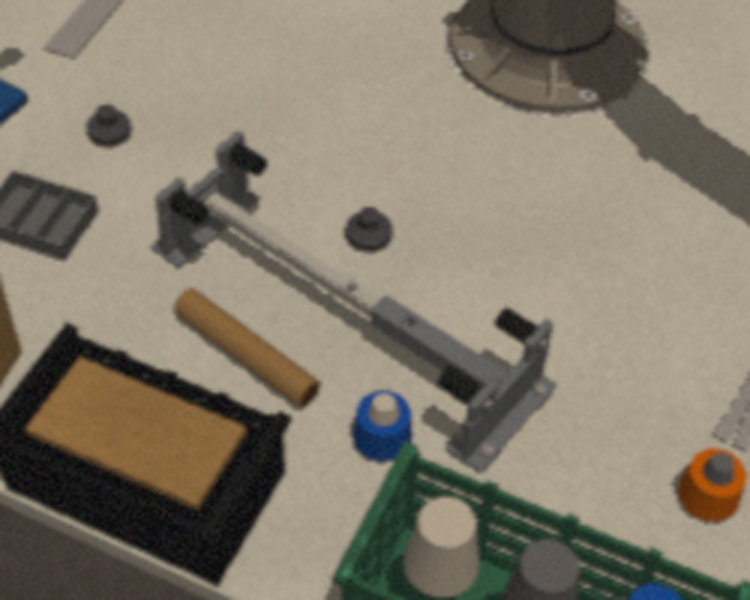

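Top crop: the mouth edge is at about px (311,188), the button at (323,191) and the hole at (296,183), so the button is about 37 mm short of the mouth. Weight1 is at crop (257,372), well clear of the bar. Next I'll compute the coarse geometry and look from the wrist camera.

```bash
cat >> h.py <<'E'
def ray_z(c,u,v,zp,fish=False):
    x=(np.asarray(u,float)-c["cx"])/c["fx"]; y=(np.asarray(v,float)-c["cy"])/c["fy"]
    if fish:
        r=np.hypot(x,y)+1e-12; d=np.stack([x/r*np.sin(r),y/r*np.sin(r),np.cos(r)],-1)
    else: d=np.stack([x,y,np.ones_like(x)],-1)
    T=np.array(c["world_from_camera"]); d=d@T[:3,:3].T; o=T[:3,3]
    return o+d*((zp-o[2])/d[...,2])[...,None]
def project(c,P):   # fisheye
    T=np.linalg.inv(np.array(c["world_from_camera"])); p=np.asarray(P)@T[:3,:3].T+T[:3,3]
    th=np.arctan2(np.hypot(p[...,0],p[...,1]),p[...,2]); ph=np.arctan2(p[...,1],p[...,0])
    return np.stack([c["cx"]+c["fx"]*th*np.cos(ph),c["cy"]+c["fy"]*th*np.sin(ph)],-1)
def rot(b,flip=1):  # tool down, jaws across bar; b = unit bar direction
    z=np.array([0,0,-1.]); x=flip*np.array([b[0],b[1],0]); return np.stack([x,np.cross(z,x),z],1)
E
python3 - <<'E'
from h import *
c=env.read_camera("top")
for n,u,v,z in [("mouth",311.3,187.7,69),("button",323,190.7,72.5),("hole",296,183,69),("barend",394,207.5,65)]: print(n,np.round(ray_z(c,u,v,z),1))
W=cloud(c); m=(abs(W[...,2]-67)<5)&(abs(W[...,0]-560)<80)&(W[...,1]<-40)&(W[...,1]>-330)
p=W[m][:,:2]; mu=np.median(p,0); l=cv2.fitLine(p.astype(np.float32),cv2.DIST_HUBER,0,.01,.01).ravel(); print(m.sum(),l)
b=l[:2]*np.sign(l[1]); B=ray_z(c,323,190.7,72.5)
for f in (1,-1):
    q=env.inverse_kinematics([B[0],B[1],200],rot(b,f)); print(f,None if q is None else np.round(q,2))
f=min((1,-1),key=lambda f:99 if (q:=env.inverse_kinematics([B[0],B[1],190],rot(b,f))) is None else abs(q[6]))
env.move_to([B[0]-70*b[0],B[1]-70*b[1],190],rot(b,f)); print(f,env.get_state()["t"],env.get_state()["ee_pos"])
c=env.read_camera("wrist"); cv2.imwrite("pics/w1.png",c["frame"]); print(c["fx"],c["cx"],c["cy"],np.round(c["world_from_camera"],3).tolist())
for k,P in [("button",B),("mouth",ray_z(env.read_camera("top"),311.3,187.7,69))]: print(k,project(c,P))
E
```

```text
mouth [581.8  -2.   69. ]
button [572.5 -37.7  72.5]
hole [596.   44.8  69. ]
barend [ 522.5 -254.4   65. ]
393 [ 2.3340160e-01  9.7238040e-01  5.4562030e+02 -1.5003314e+02]
1 [-0.65  0.33  0.75  1.88 -0.26  1.04 -0.03]
-1 [ 0.75  0.44 -1.02  1.8   0.41  1.14  2.5 ]
1 3.7667 [ 556.48332181 -104.87938204  189.89822561]
309.70691628693146 320.01169181668365 201.7488309266435 [[0.973, -0.224, -0.057, 572.48], [-0.231, -0.942, -0.245, -34.733], [0.001, 0.252, -0.968, 368.31], [0.0, 0.0, 0.0, 1.0]]
button [320.37205967 125.90871051]
mouth [321.1838157   87.85597094]
```

View pics/w1.png

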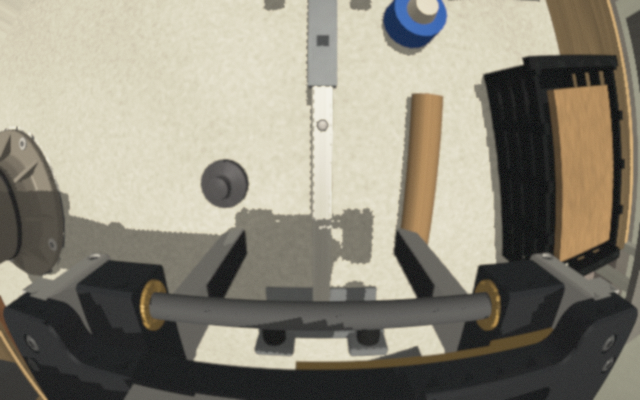

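The wrist view shows the button at about (322,125), the mouth edge at row 87 and the hole at (322,41). Weight1 and the core are clear of the jaws. I'll close the fingers and look from nearer.

```bash
python3 - <<'E'
from h import *
b=np.array([.2334,.97238]); B=np.array([573,-37])
P=B-55*b
env.move_straight([P[0],P[1],110],150); env.grip(0,20)
s=env.get_state(); print(s["t"],s["ee_pos"],s["width"],s["wrist_force"])
c=env.read_camera("wrist"); f=c["frame"]; np.save("c2.npy",c,allow_pickle=True)
a=f[60:220,240:400]; cv2.imwrite("pics/w2.png",cv2.resize(a,(600,600),interpolation=cv2.INTER_CUBIC))
e=env.get_state()["ee_pos"]; print("tcp px",project(c,e), "button px",project(c,[B[0],B[1],72.5]))
E
```

```text
5.975 [560.13580817 -90.47678074 109.962987  ] 0.5911573119835435 [ 0.06715213  0.44277791 -0.42794011]
tcp px [320.65118921 241.5991716 ] button px [320.55616653 147.13363809]
```

View pics/w2.png

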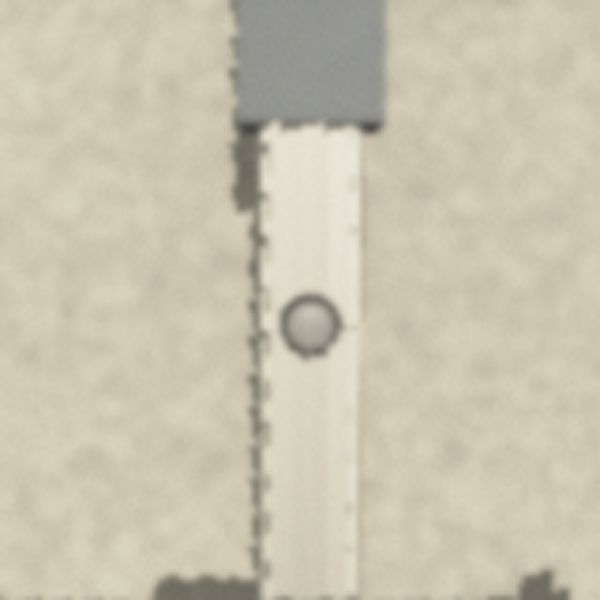

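Near view: the button centre is at px (322.3,146.0) and the mouth edge at row 92.7. I'll move above the button and check the fingertip directly against it.

```bash
python3 - <<'E'
from h import *
c=np.load("c2.npy",allow_pickle=True).item()
B=ray_z(c,322.3,146.0,72.5); M=ray_z(c,322.5,92.7,69); A=ray_z(c,321.9,210,65)
print(B,M,A,"gap",np.linalg.norm((M-B)[:2]))
b=(M-A)[:2]; b/=np.linalg.norm(b); print(b)
b=np.array([.2334,.97238])
P=B[:2]-(8+1.5)*b
env.move_straight([*P,90],150)
s=env.get_state();print(s["t"],s["ee_pos"],s["wrist_force"])
c=env.read_camera("wrist"); f=c["frame"]; np.save("c3.npy",c,allow_pickle=True)
cv2.imwrite("pics/w3.png",cv2.resize(f[150:300,240:400],(640,600),interpolation=cv2.INTER_CUBIC))
e=np.array(s["ee_pos"]); t=np.array([-b[1],b[0]])
print("button",project(c,B),"mouth",project(c,M),[project(c,[*(e[:2]+8*b+k*t),e[2]]).round(1).tolist() for k in (-12,0,12)])
E
```

```text
[574.25155284 -36.90775044  72.5       ] [582.48502366  -2.8792951   69.        ] [562.95561723 -83.55205718  65.        ] gap 35.01036724674235
[0.23528565 0.97192626]
6.5083 [571.86060839 -45.7411951   89.66437798] [ 0.438044   -1.32503815  0.76554166]
button [320.971466   219.05837951] mouth [321.21558304 165.78145354] [[340.2, 229.4], [320.6, 229.4], [301.0, 229.4]]
```

View pics/w3.png

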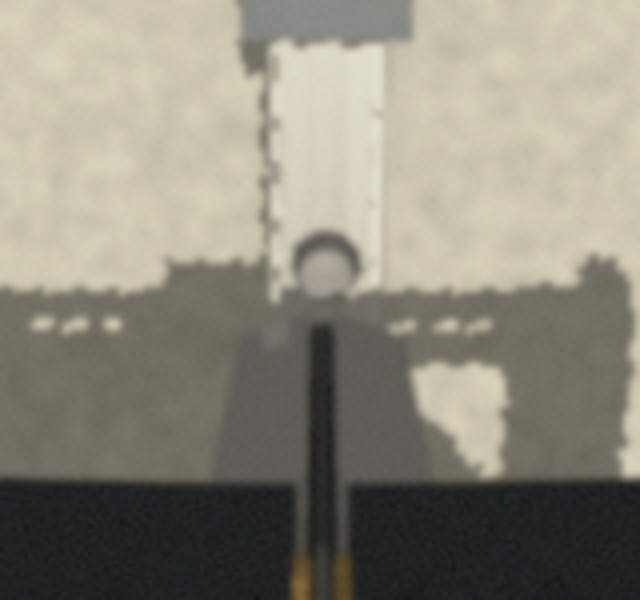

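The fingertip front edge is at row 230.1 (229.4 predicted) and the button top at row 217.9 (219.1 predicted), so the tip sits roughly 1 mm further back than planned. I'll shift it 0.8 mm forward and press down under force monitoring.

```bash
python3 - <<'E'
from h import *
b=np.array([.2334,.97238]); B=np.array([574.25,-36.91]); P=B-8.7*b
env.move_straight([*P,78],60); env.sleep(.2)
s=env.get_state(); f0=np.array(s["wrist_force"]); print(s["t"],np.round(s["ee_pos"],2),f0.round(2))
for z in [74,72,70.5,69,67.5,66.5,66,65.6,65.2,64.9,64.6,64.3,64,63.7,63.4,63.1]:
    env.move_straight([*P,z],20); env.sleep(.06)
    s=env.get_state(); f=np.array(s["wrist_force"])-f0; print(round(s["t"],2),z,np.round(s["ee_pos"],2),f.round(1))
    if f[2]>14: break
E
```

```text
7.1083 [572.32 -45.53  78.19] [-0.95  0.13 -0.27]
7.52 74 [572.19 -45.38  73.95] [ 0.8 -0.7  0.2]
7.83 72 [572.44 -45.44  72.17] [ 1.6 -1.2  4.4]
8.13 70.5 [572.43 -45.4   70.66] [ 3.  -0.7  5.7]
8.44 69 [572.47 -45.42  69.21] [ 1.4 -0.5  6. ]
8.75 67.5 [572.48 -45.42  67.76] [ 0.8 -0.6  6.1]
9.06 66.5 [572.49 -45.41  66.79] [ 1.3 -0.2  6.9]
9.37 66 [572.47 -45.45  66.28] [ 1.2 -0.3  8.1]
9.68 65.6 [572.48 -45.42  65.91] [0.1 0.1 8.1]
9.98 65.2 [572.48 -45.43  65.51] [ 0.1 -0.3  8.9]
10.29 64.9 [572.52 -45.42  65.35] [-1.1 -0.4 11. ]
10.6 64.6 [572.54 -45.42  65.28] [-2.2  0.1 17. ]
```

Flush at about 17 N, with the fingertip seated on the bar top at z≈65.3. Now I'll slide toward the mouth with force trimming.

```bash
cat >> h.py <<'E'
bd=np.array([.2334,.97238]); P0=np.array([574.25,-36.91])-8.7*bd; F0=np.array([-.95,.13,-.27])
def st():
    s=env.get_state(); f=np.array(s["wrist_force"])-F0; e=np.array(s["ee_pos"])
    return s["t"],(e[:2]-P0)@bd,e,f,f[:2]@bd
E
python3 - <<'E'
from h import *
z=64.6
for d in [2,5,9,13,17,21,25,28,30]:
    env.move_straight([*(P0+d*bd),z],25); env.sleep(.03)
    t,a,e,f,fl=st(); print(round(t,2),d,round(a,2),e.round(2),"Fz",f[2].round(1),"Fl",fl.round(1),"z",round(z,2))
    if f[2]<5 or f[2]>26 or abs(fl)>16: print("stop"); break
    z-=np.clip((17.5-f[2])/25,-.3,.3)
c=env.read_camera("wrist"); np.save("c4.npy",c,allow_pickle=True)
cv2.imwrite("pics/w4.png",cv2.resize(c["frame"][150:300,240:400],(640,600),interpolation=cv2.INTER_CUBIC))
E
```

```text
10.88 2 1.56 [572.9  -43.93  65.29] Fz 17.0 Fl -2.3 z 64.6
11.18 5 4.51 [573.6  -41.06  65.28] Fz 16.6 Fl -3.0 z 64.58
11.53 9 8.58 [574.6  -37.12  65.28] Fz 17.5 Fl -3.4 z 64.55
11.87 13 12.58 [575.53 -33.23  65.28] Fz 18.2 Fl -1.4 z 64.55
12.21 17 16.59 [576.45 -29.32  65.29] Fz 16.7 Fl -3.2 z 64.58
12.55 21 20.63 [577.42 -25.41  65.27] Fz 16.5 Fl -2.4 z 64.54
12.89 25 24.65 [578.37 -21.49  65.28] Fz 17.8 Fl -2.0 z 64.5
13.19 28 27.58 [579.03 -18.64  65.27] Fz 17.3 Fl -2.0 z 64.52
13.47 30 29.45 [579.52 -16.84  65.3 ] Fz 17.2 Fl -2.9 z 64.51
```

View pics/w4.png

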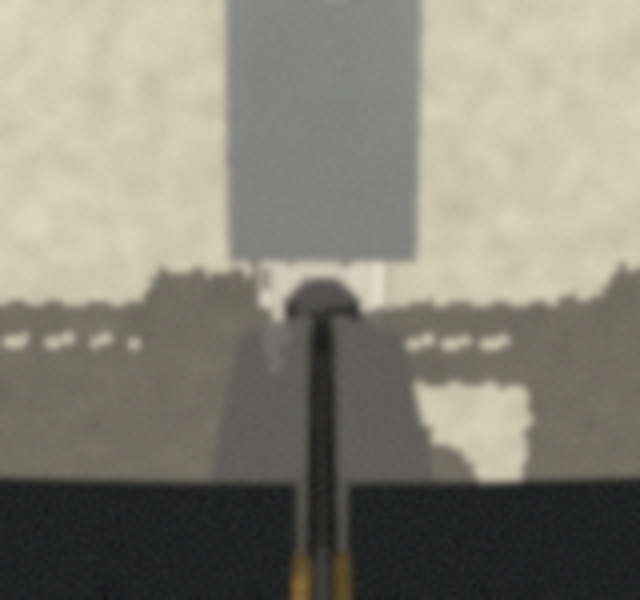

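The bar was carried along and the button is flush just short of the mouth. The finger front is almost exactly at the button's centre, which is marginal for "half under", so I'll re-press 1.3 mm further back and then go in.

```bash
python3 - <<'E'
from h import *
def go(d,z,v=25):
    env.move_straight([*(P0+d*bd),z],v); env.sleep(.04)
    r=st(); print(round(r[0],2),round(d,2),round(r[1],2),"z",round(z,2),r[2][2].round(2),"Fz",r[3][2].round(1),"Fl",r[4].round(1)); return r
d=28.4
go(29.9,75,40); go(d,75,40); go(d,67,30); go(d,65.4,20); z=64.9
r=go(d,z,20)
while r[3][2]<15.5 and z>64: z-=.2; r=go(d,z,20)
while d<37.5:
    d+=3 if d<31 else .7
    r=go(d,z); 
    if r[4]<-8 or not 6<r[3][2]<26: print("stop"); break
    z-=np.clip((17-r[3][2])/25,-.3,.3)
c=env.read_camera("wrist"); np.save("c5.npy",c,allow_pickle=True)
cv2.imwrite("pics/w5.png",cv2.resize(c["frame"][150:300,240:400],(640,600),interpolation=cv2.INTER_CUBIC))
E
```

```text
13.97 29.9 30.07 z 75 74.63 Fz 0.7 Fl -0.0
14.27 28.4 28.31 z 75 74.82 Fz -0.1 Fl -0.2
14.72 28.4 28.42 z 67 66.95 Fz 8.1 Fl 0.4
15.02 28.4 28.41 z 65.4 65.43 Fz 7.8 Fl -0.4
15.31 28.4 28.45 z 64.9 65.29 Fz 16.4 Fl -0.5
15.62 31.4 31.06 z 64.9 65.29 Fz 15.6 Fl -2.1
15.91 32.1 31.45 z 64.84 65.27 Fz 17.4 Fl -3.2
16.2 32.8 32.0 z 64.86 65.27 Fz 16.7 Fl -4.2
16.49 33.5 32.71 z 64.85 65.3 Fz 17.3 Fl -4.1
16.78 34.2 33.35 z 64.86 65.27 Fz 16.9 Fl -4.8
17.07 34.9 34.06 z 64.86 65.28 Fz 16.8 Fl -4.3
17.37 35.6 34.78 z 64.85 65.28 Fz 17.5 Fl -3.8
17.66 36.3 35.47 z 64.87 65.29 Fz 17.0 Fl -3.9
17.95 37.0 36.15 z 64.87 65.29 Fz 17.4 Fl -4.0
18.24 37.7 36.89 z 64.89 65.29 Fz 16.1 Fl -3.9
```

View pics/w5.png

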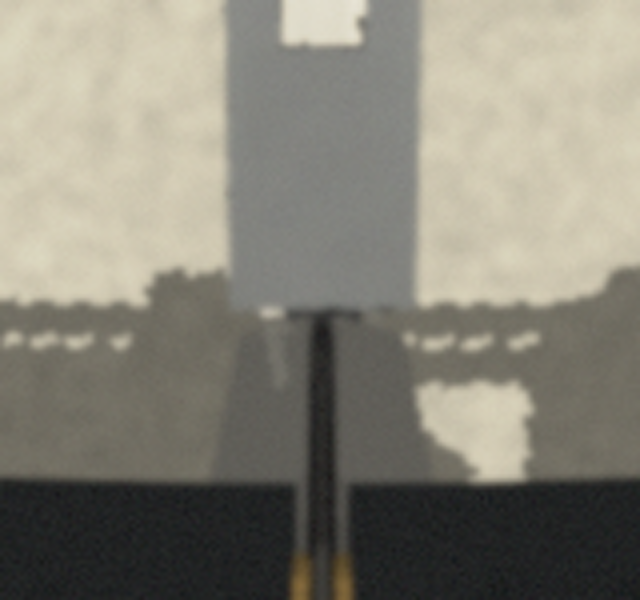

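The button's front is now under the edge, with about 2 mm left between the finger and the mouth. I'll continue to light contact.

```bash
python3 - <<'E'
from h import *
d,z=37.7,64.87
for i in range(9):
    d+=.5; env.move_straight([*(P0+d*bd),z],20); env.sleep(.04)
    r=st(); print(round(r[0],2),round(d,2),round(r[1],2),r[2][2].round(2),"Fz",r[3][2].round(1),"Fl",r[4].round(1))
    if r[4]<-7.5 or not 6<r[3][2]<26: print("stop"); break
    z-=np.clip((16.5-r[3][2])/25,-.3,.3)
c=env.read_camera("wrist"); np.save("c6.npy",c,allow_pickle=True)
cv2.imwrite("pics/w6.png",cv2.resize(c["frame"][150:300,240:400],(640,600),interpolation=cv2.INTER_CUBIC))
E
```

```text
18.58 38.2 37.37 65.27 Fz 17.0 Fl -4.3
18.88 38.7 37.84 65.31 Fz 16.4 Fl -4.6
19.17 39.2 38.34 65.29 Fz 16.5 Fl -4.3
19.46 39.7 38.83 65.28 Fz 16.6 Fl -4.5
19.75 40.2 39.13 65.29 Fz 16.5 Fl -4.5
20.04 40.7 39.19 65.28 Fz 16.0 Fl -7.3
20.33 41.2 39.24 65.29 Fz 17.2 Fl -9.9
stop
```

View pics/w6.png

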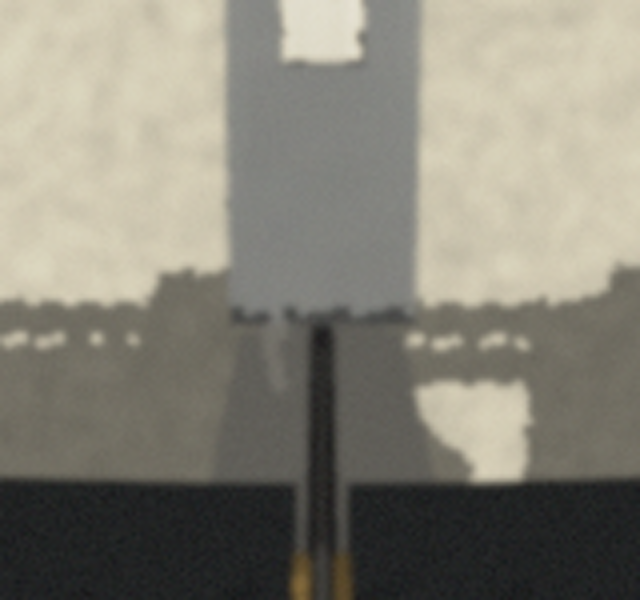

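Contact with the mouth showed at 39.2 mm travel (Fl rising to 10 N), and the button front is under the edge. I'll lift straight up and look at the mouth.

```bash
python3 - <<'E'
from h import *
env.move_straight([*(P0+40.2*bd),67],20); print(st())
env.move_straight([*(P0+39.5*bd),75],30)
env.move_straight([*(P0+15*bd),100],120)
print(st())
c=env.read_camera("wrist"); np.save("c7.npy",c,allow_pickle=True)
cv2.imwrite("pics/w7.png",cv2.resize(c["frame"][110:260,240:400],(640,600),interpolation=cv2.INTER_CUBIC))
E
```

```text
(20.65, np.float64(39.366611106910014), array([581.48557032,  -7.1090552 ,  66.7942478 ]), array([ 0.92951202, -6.18249018,  4.81757184]), np.float64(-5.794781698732681))
(21.5083, np.float64(14.602043740160026), array([575.95525616, -31.24960935, 100.67791738]), array([ 0.50305309, -0.09771194,  0.24072641]), np.float64(0.0223994557367975))
```

View pics/w7.png

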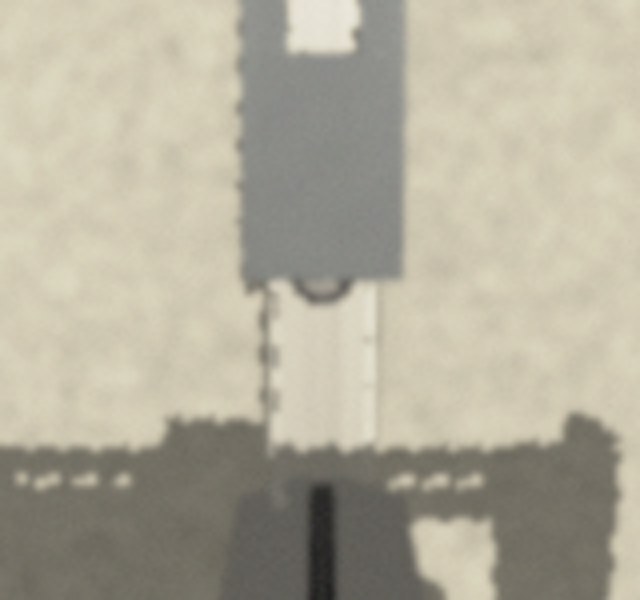

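Less than half of the button shows and the edge is holding it down. Now I'll grip the bar's sides 80 mm behind the button and slide it on.

```bash
python3 - <<'E'
from h import *
g=-32
env.move_straight([*(P0+g*bd),100],150); env.grip(44,20)
env.move_straight([*(P0+g*bd),39],80); print(st())
env.grip(0,20); s=env.get_state(); print(s["width"],st()[3],s["ee_pos"])
d=0
while d<50:
    d+=4 if d<36 else .7
    env.move_straight([*(P0+(g+d)*bd),39],30); env.sleep(.04)
    r=st(); print(round(r[0],2),round(d,2),round(r[1]-g,2),r[2][2].round(2),r[3].round(1),"Fl",r[4].round(1))
    if r[4]<-13: print("stop"); break
c=env.read_camera("wrist"); np.save("c8.npy",c,allow_pickle=True)
cv2.imwrite("pics/w8.png",cv2.resize(c["frame"][40:190,240:400],(640,600),interpolation=cv2.INTER_CUBIC))
E
```

```text
(23.7583, np.float64(-32.113069788627094), array([564.97413524, -76.65584961,  39.28390117]), array([ 2.27784494, -0.60737481, -0.05757816]), np.float64(-0.05895010752476168))
19.901105947955806 [3.26463160e+00 9.57738096e-05 1.64356123e+00] [565.13065182 -76.49122584  39.21619056]
24.58 4 3.25 39.23 [ 2.3 -4.9  3.2] Fl -4.2
24.91 8 7.17 39.23 [ 2.3 -5.7  2.2] Fl -5.0
25.23 12 11.11 39.24 [ 1.9 -6.   1.6] Fl -5.4
25.56 16 15.09 39.25 [ 2.  -6.3  2.7] Fl -5.6
25.88 20 19.13 39.24 [ 2.1 -6.1  2.9] Fl -5.5
26.21 24 23.05 39.22 [ 3.3 -5.5  1.8] Fl -4.6
26.53 28 27.12 39.24 [ 2.7 -6.   2. ] Fl -5.2
26.86 32 31.13 39.23 [ 2.1 -5.4  2.1] Fl -4.8
27.18 36 35.09 39.24 [ 2.8 -5.1  2.5] Fl -4.3
27.48 36.7 35.5 39.23 [ 2.2 -6.7  2.6] Fl -6.0
27.77 37.4 36.05 39.24 [ 1.9 -7.9  2.4] Fl -7.3
28.06 38.1 36.69 39.23 [ 1.8 -8.   2.8] Fl -7.4
28.35 38.8 37.34 39.24 [ 2.4 -8.5  3.4] Fl -7.7
28.64 39.5 38.1 39.23 [ 2.7 -8.3  2.5] Fl -7.4
28.93 40.2 38.8 39.24 [ 2.4 -7.4  2.9] Fl -6.6
29.23 40.9 39.59 39.25 [ 2.8 -6.9  2.6] Fl -6.1
29.52 41.6 40.27 39.22 [ 2.  -6.9  1.8] Fl -6.2
29.81 42.3 41.03 39.23 [ 2.7 -7.3  2.6] Fl -6.5
30.1 43.0 42.98 39.24 [ 4.2 -3.7  3.6] Fl -2.6
30.39 43.7 43.41 39.26 [ 4.6 -3.4  3.1] Fl -2.3
30.68 44.4 44.02 39.23 [ 4.1 -6.3  3.4] Fl -5.2
30.98 45.1 44.66 39.21 [ 4.4 -5.7  4.2] Fl -4.5
31.27 45.8 45.17 39.22 [ 3.9 -6.5  3.5] Fl -5.4
31.56 46.5 45.34 39.24 [ 3.3 -9.5  3.8] Fl -8.4
31.85 47.2 45.48 39.23 [  2.2 -11.6   3.9] Fl -10.8
32.14 47.9 45.64 39.23 [  2.2 -14.    3.2] Fl -13.1
stop
```

View pics/w8.png

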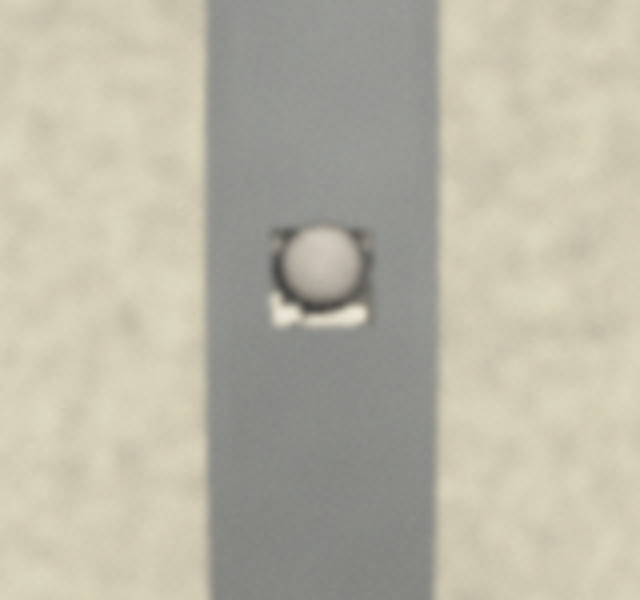

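The button stands up through the hole and the forward stop was felt at 13 N. I'll relieve the load, release, retreat and check.

```bash
python3 - <<'E'
from h import *
g=-32; p=P0+(g+45.2)*bd
env.move_straight([*p,39],20); print(st()[3:])
env.grip(46); env.move_straight([*p,120],100); env.move_straight([*(P0-20*bd),190],120); env.sleep(.3)
print(st())
c=env.read_camera("wrist"); a=c["frame"][40:240,200:440]
t=env.read_camera("top"); W0=np.load("top1.npy"); W=cloud(t)
cv2.imwrite("pics/w9.png",np.hstack([cv2.resize(a,(400,333),interpolation=cv2.INTER_CUBIC),cv2.resize(t["frame"][110:270,250:442],(400,333),interpolation=cv2.INTER_CUBIC)]))
E
```

```text
(array([ 4.94106212, -4.41308984,  4.52683392]), np.float64(-3.1379563993929738))
(35.1333, np.float64(-19.869930585420185), array([567.39708934, -64.6465305 , 189.58954875]), array([ 0.8685009 , -0.37740372,  0.90260688]), np.float64(-0.1642717232573541))
```

View pics/w9.png

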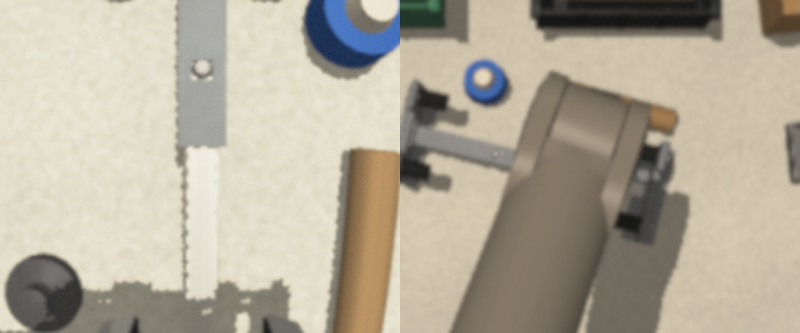

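The button is up in the hole, the robot is clear, and the weight, cone and core are where they were. Handing in.

```bash
python3 -c "
from plant import env
print(env.hand_in(), env.get_state()['t'])"
```

```text
the job is handed in; nothing more can be done
the job is handed in; nothing more can be done
```

The cradle is at its narrow setting and the job is handed in, with the robot clock at about 35 s of the 64 s allowed.

- **Pressing and starting:** I pressed the button flush with closed fingertips at about 17 N and carried the bar to the mouth. Just before the mouth I re-pressed 1.3 mm further back so that more of the button would go under. Just over half of it went under the edge. The fingertip touched the mouth at no more than 10 N.
- **Sliding and locking:** I then gripped the bar's sides 80 mm behind the button and slid it about 45 mm at 5–8 N. The force dropped at about 43 mm, when the button popped up. I stopped at 13 N against the far side of the hole, eased off and released.

**Last checks:** the wrist picture shows the button standing up in the hole, and the wrist force with the robot clear was close to zero. Weight1, the blue cone and the core look unmoved. The arm hid part of the last top view, and the items further off were not rechecked. I did not pull the bar back to test the lock. No check failed.

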